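# Set a brass label plate overhanging its ledge for edge finishing

## Task

Using fingertips only, push the brass label plate along the grey ledge until its red line is level with the ledge's open end, so that the part beyond the line overhangs with its edge showing, ready to be painted. Leave the plate lying flat and square against the dark back rail; slide it all the way, never pinching or lifting it. Leave the bronze cat, the brush pot and the paint jar where they stand.

Things in the scene. Friction and masses are not known exactly. Their poses are not given: they have to be found in the camera images.
- ledge: fixed grey-painted wooden step on the table, 170 (x) x 440 (y) mm, its top surface 60 mm above the table; origin: centre of the underside, on the table. Along its whole +x side (the far side from the robot) runs a dark wooden back rail, 15 mm thick and 14 mm high above the top, whose inner face is at x = +70 mm. At its -y end is a dark end stop 12 mm thick (y = -220 to -208 mm) and 14 mm high. Its -x side and its +y end (the open end, at y = +220 mm) have no border.
- ledge_lip (a point): middle of the upper edge of the ledge's open end (ledge frame 0, +220, +60 mm); axes parallel to the ledge's, +y points out beyond the end
- label: loose brass label plate lying flat on the ledge, 90 (x) x 150 (y) x 6 mm thick, about 0.6 kg (varies by up to a quarter); origin: centre of the underside; its long sides run along its y, roughly along the ledge, +y towards the ledge's open end. It starts some 5 to 35 mm clear of the rail and slightly askew. Against the rail its centre is 25 mm to the +x side of the ledge's middle line. It slides with friction of some 2 to 6 N; a firm push of about 15 N seats it on the rail.
- label_line (a point): middle of the red line, 4 mm wide, drawn across the top of the plate 50 mm from its +y end (plate frame 0, +25, +6 mm)
- cat: loose bystander: small bronze cat on a white marble disc, 76 mm diameter, 122 mm high; origin: centre of the underside
- brush_pot: loose bystander: red pot with brushes, 72 mm diameter, 80 mm high, brushes to 140 mm; origin: centre of the underside
- paint_jar: loose bystander: closed jar with a blue cap, 66 mm diameter, 80 mm high; origin: centre of the underside
Mind the look-alikes: they are no part of the job. There is more than one size of the label; the one meant has the size given above.

How it is judged:
At the end, for the whole second after the job is handed in: The red line is within 8 mm of the ledge's open end (overhang 42 to 58 mm), the plate's centre is within 7 mm of its place against the rail, its long sides are within 0.09 rad of the ledge's, and it lies flat and at rest on the ledge (y of label_line in the frame of ledge_lip between -0.008 and 0.008 m and x of label in the frame of ledge above 0.018 m and angle between the y axis of label and the y axis of ledge, either way round below 0.09 rad and angle between label's own z axis and vertical below 0.05 rad and z of label in the frame of ledge between 0.057 and 0.063 m and linear speed of label below 0.01 m/s); the robot touches nothing.
It fails at once if the label plate is lifted off the ledge (raised by more than 7 mm) or tipped by more than 0.12 rad (z of label in the frame of ledge above 0.067 m or angle between label's own z axis and vertical above 0.12 rad).
It fails at once if a bystander (cat, brush pot, paint jar) is moved by more than 15 mm (distance of any of cat, brush_pot, paint_jar from where it was at the start of the episode above 0.015 m).
It also fails if it takes over 69 s, if anything falls off the work surface, if the arm or the gripper's body presses on something with over 40 N, if the wrist force passes 120 N, or if a joint passes its speed limit or range.

## Robot

A 6-joint arm with a two-finger parallel gripper is mounted at the origin on the work surface. World frame = base frame: x ahead of the robot, y to its left, z up, the work surface at z = 0. Lengths are in m, angles in rad, forces in N, time in s.
With the tool pointing down it reaches from about 0.325 to 0.75 m from the base axis. Payload 7.6 kg.
Tool frame: the origin (TCP) lies between the finger pads; the fingertips stand 14 mm ahead of it and the grasp point (between the pads) lies 5 mm behind it; y points along the fingers, x is the direction in which the jaws open and shut, and the axes are right-handed (so a half turn about y gives the same grasp; the last joint's range is limited). The gripper opens to 85 mm and grips with 20 to 120 N. Pads are 22 mm wide; open, the fingers measure 114 mm over their backs; the gripper's body (76 mm by 85 mm) begins 54 mm behind the grasp point. The pads swing forward as they close: fully open they stand 13 mm farther back than shut.
Start: joints at [-1.369, 0.052, 1.401, -0, 1.689, -0.07], TCP at [0.141, -0.506, 0.245] pointing down, gripper open.
Joint ranges: [-2.9, 2.9], [-0.91, 2.17], [0.12, 2.37], [-1.06, 4.2], [0.26, 2.73], [-2.93, 2.93]. Speed limits (rad/s): [2.57, 2.57, 3.01, 3.14, 3.14, 3.14].

## Interface

Orientations are given as a unit quaternion [w, x, y, z].
In Python, from bench import bot, read_camera gives the robot as it stands.
- The arm moves only by the tool servo_tool, never from a script. Its argument "series" is a list of rows, each an object with "travel": the shift along the tool's x, y, z in cm, a list of three; "twist": the turn, a rotation vector about the tool's x, y, z in rad, a list of three; "claw": the finger opening in cm, from 0 to 8.54. A call has exactly 8 rows; each row is the pose to reach, as a shift and turn from the pose measured when the call began, along the tool's axes at that moment; what a row does not reach only later rows make up. A row lasts 1/10 s, in which the tool goes at most 50 mm and 8.59 degrees, less where a joint would pass 70% of its speed; a pose out of reach is approached as far as the arm can. A call with a gripper value outside its range is refused whole. The fingers move at their own pace and stop on an object; the grip force is fixed at half the most. Time passes only in rows, so rows that repeat a pose let the fingers close, or fill a call up. It gives the time, the measured TCP pose, the force and the opening at its end, in the units of the state.
- bot.get_state(): the state, without advancing time (a new reading comes with each control period).
- read_camera(name): name is "scene" or "top" or "wrist"; returns a dict with "image" (480x640x3 uint8, blue, green, red), "intrinsics" (3x3 intrinsics, pixels), "rvec" (rotation vector, rad) and "tvec" (3), from world to camera coordinates, as OpenCV has them. Camera axes: x right, y down, z forward; pixel columns grow to the right and rows downward; lengths in m; the calibration is good to about 2 mm. The wrist camera is an equidistant fisheye: a pixel r from the principal point sees the ray r / f radians off the axis. A picture is of the moment at which its call begins. There is no depth.
- bot.hand_in(): hands the job in, once; it reports no verdict.
The state is a dict: "clock": time; "joint_positions": joint angles; "qd": joint speeds; "effort": joint torques, N m; "ee_pos": TCP position; "tcp_rot": TCP orientation; "contact_force": force on the tool from outside, world axes, zero at the start; "torque": the same for the moment, N m; "grip_width": finger opening in m.
Only numpy, scipy, OpenCV 4.12 (cv2) and the standard library are available. Lean on these libraries where they do the work, as an engineer would, in place of code of your own. Each camera call takes 0.05 s, during which the arm holds its last target. There are 200 camera calls.

## Working session

There is one attempt and no reset: what is moved stays moved. The work goes in short steps, Python scripts to look and compute and a tool call to move; the robot and the scene stay as the last step left them, time stands still between calls to the robot, and variables do not carry over. Pictures are saved under pics/ and viewed, about 8 in all and at most 12, crops included, and the job is handed in when it is done.

Besides the shell and the picture viewer there is one more tool, called as name([rows], argument=value, ...), one row to a line, values as JSON. servo_tool: Moves the arm, as the interface text tells. Its arguments: {"type":"object","properties":{"series":{"type":"array"}},"required":["series"]}

```bash
mkdir -p pics; ls; python3 - <<'E'
from bench import bot, read_camera
import cv2,numpy as np
for n in("scene","top"):
    c=read_camera(n); cv2.imwrite(f"pics/{n}0.png",c["image"]); print(n,c["intrinsics"],c["rvec"],c["tvec"])
s=bot.get_state(); print(s["clock"],s["ee_pos"],s["tcp_rot"],s["grip_width"])
E
```

```text
pics
scene [[445.46214883   0.         322.36918797]
 [  0.         445.46214883 237.7278588 ]
 [  0.           0.           1.        ]] [ 1.23339117  2.39389721 -0.83550529] [ 0.22134548 -0.35243773  1.43827983]
top [[498.26343508   0.         320.30071973]
 [  0.         498.26343508 233.08725377]
 [  0.           0.           1.        ]] [ 2.11512542 -2.1681622   0.14104046] [0.16064692 0.57171043 1.06760724]
0.1 [ 0.14092369 -0.50547486  0.24455414] [ 0.56346224 -0.56280339  0.42802953 -0.42726265] 0.08572896403493564
```

View pics/scene0.png

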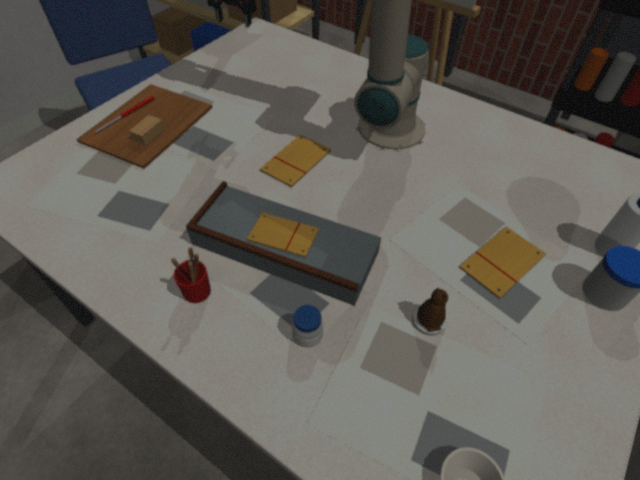

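View pics/top0.png

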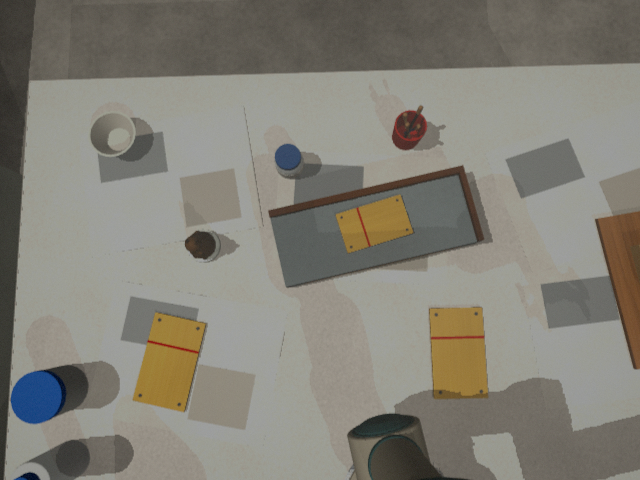

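The ledge plate, top view (375,222), is the one on the ledge. The look-alikes lie on the table at (170,362) and (459,352). I'll check sizes and view an enlarged crop.

```bash
cat > h.py <<'E'
import cv2,numpy as np
from bench import bot, read_camera
from scipy.spatial.transform import Rotation as R
def ray_plane(c,uv,z):
    Rm=cv2.Rodrigues(np.array(c["rvec"],float))[0]; t=np.array(c["tvec"],float).ravel(); C=-Rm.T@t
    uv=np.atleast_2d(np.array(uv,float)); d=np.c_[uv,np.ones(len(uv))]@np.linalg.inv(c["intrinsics"]).T@Rm
    return C+d*((z-C[2])/d[:,2])[:,None]
def project(c,P):
    return cv2.projectPoints(np.array(P,float).reshape(-1,1,3),np.array(c["rvec"],float),np.array(c["tvec"],float),c["intrinsics"],None)[0].reshape(-1,2)
def brass(c):
    h=cv2.cvtColor(c["image"],cv2.COLOR_BGR2HSV)
    m=cv2.inRange(h,(0,120,60),(35,255,255)); m=cv2.morphologyEx(m,cv2.MORPH_OPEN,np.ones((3,3)))
    m=cv2.morphologyEx(m,cv2.MORPH_CLOSE,np.ones((5,5)))
    return [k for k in cv2.findContours(m,cv2.RETR_EXTERNAL,cv2.CHAIN_APPROX_NONE)[0] if cv2.contourArea(k)>500]
E
python3 - <<'E'
from h import *
c=read_camera("top"); print("cam",ray_plane(c,[320,240],0))
for k in brass(c):
    for z in (0.066,0.006):
        P=ray_plane(c,k.reshape(-1,2),z)[:,:2]; r=cv2.minAreaRect((P*1000).astype(np.float32)); print(z,np.round(r[0]),np.round(r[1]),r[2])
cv2.imwrite("pics/crop0.png",cv2.resize(c["image"][150:300,255:495],None,fx=3.3,fy=3.3,interpolation=cv2.INTER_CUBIC))
E
```

```text
cam [[0.56547636 0.14793487 0.        ]]
0.066 [308. 471.] [112. 186.] 76.55885314941406
0.006 [302. 490.] [118. 196.] 76.558837890625
0.066 [ 312. -136.] [111. 184.] 89.85214233398438
0.006 [ 307. -151.] [118. 194.] 89.85214233398438
0.066 [ 442. -486.] [ 86. 330.] 83.47281646728516
0.006 [ 443. -521.] [ 91. 348.] 83.47278594970703
0.066 [591.  29.] [ 89. 149.] 15.882501602172852
0.006 [601.  23.] [ 94. 158.] 15.882513046264648
```

View pics/crop0.png

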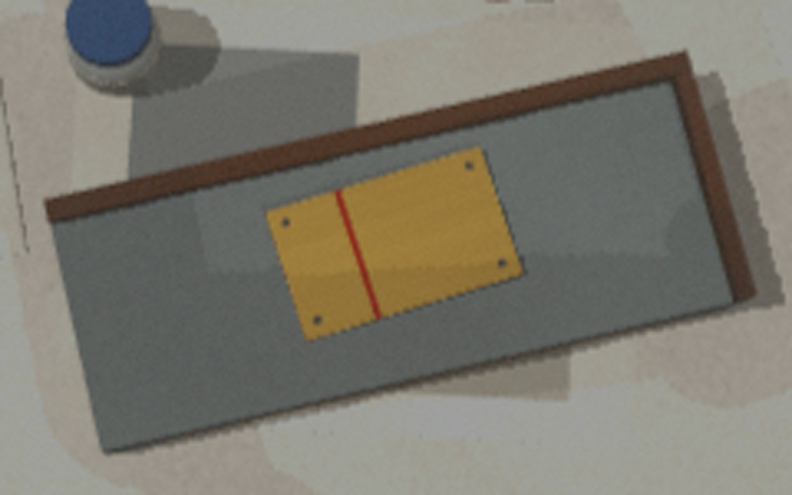

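```bash
python3 - <<'E'
from h import *
from scipy.optimize import least_squares
c=read_camera("top")
L=np.array([(-85,220,60),(85,220,74),(85,-220,74),(-85,-220,74),(-85,-208,60)])/1e3
px=np.array([(104,452),(45,201),(687,52),(752,297),(733,302)])/3.3+[255,150]-.35
def W(p,Q): 
    Q=np.atleast_2d(Q); o=Q.copy(); o[:,:2]=Q[:,:2]@np.array([[np.cos(p[2]),np.sin(p[2])],[-np.sin(p[2]),np.cos(p[2])]])+p[:2]; return o
f=least_squares(lambda p:(project(c,W(p,L))-px).ravel(),[.58,.03,.2]); p=f.x
print(p,np.round(f.fun,1)); np.save("ledge.npy",p)
k=min(brass(c),key=lambda k:cv2.contourArea(k))
P=ray_plane(c,k.reshape(-1,2),.066)[:,:2]
a=p[2];Rm=np.array([[np.cos(a),-np.sin(a)],[np.sin(a),np.cos(a)]])
q=(P-p[:2])@Rm*1000
r=cv2.minAreaRect(q.astype(np.float32)); print("plate in ledge",r, np.round(cv2.boxPoints(r)))
s=bot.get_state(); T=R.from_quat(np.roll(s["tcp_rot"],-1)).as_matrix(); print(T.round(3),s["ee_pos"])
for n,uv,z in(("jar",(288,156),.08),("cat",(203,245),.02),("pot",(409,120),.08)): 
    X=ray_plane(c,uv,z)[0]; print(n,X,(X[:2]-p[:2])@Rm)
E
```

```text
[0.58586222 0.0271807  0.20716277] [-1.   0.3 -0.8 -0.2  0.  -0.6  1.7 -0.2  0.1  0.4]
plate in ledge ((5.206043243408203, 0.5642776489257812), (89.47359466552734, 149.5171661376953), 3.980860948562622) [[-45.  72.]
 [-34. -77.]
 [ 55. -71.]
 [ 45.  78.]]
[[ 0.268 -0.     0.963]
 [-0.963  0.001  0.268]
 [-0.001 -1.     0.   ]] [ 0.14091931 -0.50556028  0.24478689]
jar [0.74321695 0.21305607 0.08      ] [0.19222185 0.14953568]
cat [0.55821454 0.41363075 0.02      ] [0.05243012 0.38387383]
pot [ 0.81819992 -0.05656359  0.08      ] [ 0.21014508 -0.12974189]
```

```bash
cat >> h.py <<'E'
p=np.load("ledge.npy"); a=p[2]; Rm=np.array([[np.cos(a),-np.sin(a)],[np.sin(a),np.cos(a)]])
def goto(x,y,z):  # ledge-frame TCP target in mm -> travel (cm) and twist (rad) in tool axes
    s=bot.get_state(); T=R.from_quat(np.roll(s["tcp_rot"],-1)).as_matrix()
    P=np.r_[Rm@[x/1e3,y/1e3]+p[:2],z/1e3]
    G=np.c_[[np.cos(a),np.sin(a),0],[0,0,-1],[-np.sin(a),np.cos(a),0]]
    print("goto",(x,y,z),"travel",(T.T@(P-s["ee_pos"])*100).round(2),"twist",R.from_matrix(T.T@G).as_rotvec().round(3))
def where():
    s=bot.get_state(); e=s["ee_pos"]
    print("t %.1f"%s["clock"],"ledge mm",((np.array(e[:2])-p[:2])@Rm*1e3).round(1),"z",round(e[2]*1e3,1),"F ledge",(np.array(s["contact_force"][:2])@Rm).round(1),round(s["contact_force"][2],1),"w",s["grip_width"])
E
python3 -c "
from h import *
where(); goto(-76,8,200); goto(-76,8,77)"
```

```text
t 0.2 ledge mm [-545.  -429.8] z 244.8 F ledge [-0.4 -0.9] 0.2 w 0.08577540120079495
goto (-76, 8, 200) travel [-40.66   4.52  49.63] twist [-1.000e-03 -1.506e+00 -1.000e-03]
goto (-76, 8, 77) travel [-40.65  16.82  49.63] twist [-1.000e-03 -1.506e+00 -1.000e-03]
```

servo_tool([
  {"travel": [-2.5,0,3],"twist": [0,-0.09,0],"claw": 0},
  {"travel": [-5,0,6],"twist": [0,-0.19,0],"claw": 0},
  {"travel": [-7.5,0.5,9],"twist": [0,-0.28,0],"claw": 0},
  {"travel": [-10,1,12],"twist": [0,-0.38,0],"claw": 0},
  {"travel": [-12.5,1,15],"twist": [0,-0.47,0],"claw": 0},
  {"travel": [-15,1.5,18],"twist": [0,-0.56,0],"claw": 0},
  {"travel": [-17.5,2,21],"twist": [0,-0.66,0],"claw": 0},
  {"travel": [-20,2,24],"twist": [0,-0.75,0],"claw": 0},
])

```text
clock: 1.0
ee_pos: [0.3188, -0.2468, 0.2243]
tcp_rot: [0.681, -0.681, 0.191, -0.19]
contact_force: [0.2, -0.2, -1.0]
grip_width: -0.0002
```

```bash
python3 -c "
from h import *
where(); goto(-76,8,200); goto(-76,8,100)"
```

```text
t 1.0 ledge mm [-317.7 -213.2] z 224.3 F ledge [ 0.1 -0.2] -1.0 w -0.00022850587900502103
goto (-76, 8, 200) travel [ 2.54  2.45 32.67] twist [-0.001 -0.752 -0.001]
goto (-76, 8, 100) travel [ 2.55 12.45 32.66] twist [-0.001 -0.752 -0.001]
```

servo_tool([
  {"travel": [0.3,1,4],"twist": [0,-0.1,0],"claw": 0},
  {"travel": [0.6,2,8],"twist": [0,-0.2,0],"claw": 0},
  {"travel": [0.9,2.5,12],"twist": [0,-0.3,0],"claw": 0},
  {"travel": [1.3,3,16],"twist": [0,-0.4,0],"claw": 0},
  {"travel": [1.6,4,20.5],"twist": [0,-0.5,0],"claw": 0},
  {"travel": [1.9,6,25],"twist": [0,-0.6,0],"claw": 0},
  {"travel": [2.3,8,29],"twist": [0,-0.7,0],"claw": 0},
  {"travel": [2.5,10,32.7],"twist": [0,-0.752,0],"claw": 0},
])

```text
clock: 1.8
ee_pos: [0.5105, 0.0218, 0.1237]
tcp_rot: [0.704, -0.703, -0.074, 0.075]
contact_force: [0.3, -0.3, 0.6]
grip_width: -0.0001
```

```bash
python3 -c "
from h import *
c=read_camera('top'); cv2.imwrite('pics/t1.png',cv2.resize(c['image'][130:310,235:495],None,fx=3,fy=3))
where(); goto(-76,8,77)"
```

```text
t 1.9 ledge mm [-74.2  13.7] z 119.4 F ledge [-3.   4.5] -2.5 w 1.7452367846697724e-05
goto (-76, 8, 77) travel [-0.17  4.24 -0.59] twist [-0.005  0.008 -0.005]
```

View pics/t1.png

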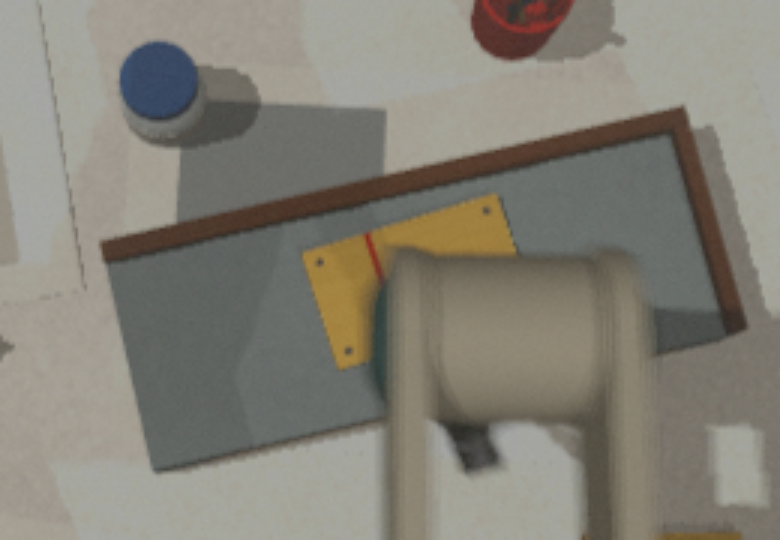

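The arm hides the lower plate half, and the plate is undisturbed. The red line is near (372,258). Descending beside the plate's near long side.

servo_tool([
  {"travel": [-0.2,1,-0.6],"twist": [0,0.008,0],"claw": 0},
  {"travel": [-0.2,2,-0.6],"twist": [0,0.008,0],"claw": 0},
  {"travel": [-0.2,3,-0.6],"twist": [0,0.008,0],"claw": 0},
  {"travel": [-0.2,3.6,-0.6],"twist": [0,0.008,0],"claw": 0},
  {"travel": [-0.2,4,-0.6],"twist": [0,0.008,0],"claw": 0},
  {"travel": [-0.2,4.2,-0.6],"twist": [0,0.008,0],"claw": 0},
  {"travel": [-0.2,4.2,-0.6],"twist": [0,0.008,0],"claw": 0},
  {"travel": [-0.2,4.2,-0.6],"twist": [0,0.008,0],"claw": 0},
])

```text
clock: 2.65
ee_pos: [0.5098, 0.0192, 0.0779]
tcp_rot: [0.705, -0.702, -0.071, 0.075]
contact_force: [-0.1, -0.3, 1.1]
grip_width: 0.0002
```

```bash
python3 -c "
from h import *
c=read_camera('wrist'); cv2.imwrite('pics/w1.png',c['image'])
where(); goto(-76,8,77);goto(-57,8,77)"
```

```text
t 2.7 ledge mm [-76.1   7.8] z 77.9 F ledge [-0.5  0.1] -0.9 w -0.00023306277155324767
goto (-76, 8, 77) travel [0.01 0.09 0.02] twist [-0.005 -0.    -0.004]
goto (-57, 8, 77) travel [1.91 0.08 0.02] twist [-0.005 -0.    -0.004]
```

View pics/w1.png

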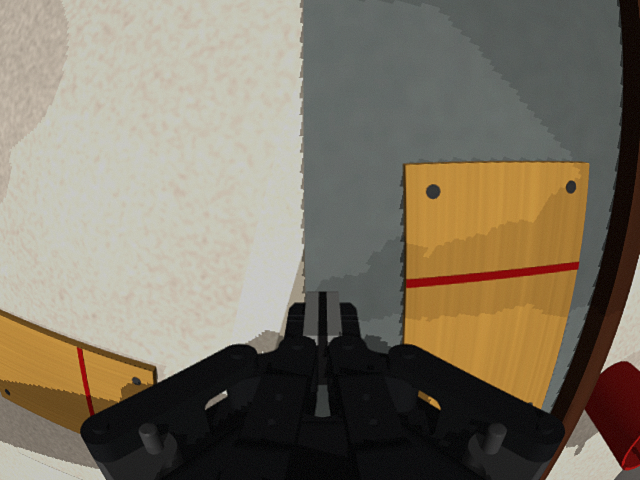

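Fingertips at (322,300) are on the ledge beside the plate, whose near side is at u≈405, so they're clear. Pushing toward the rail.

servo_tool([
  {"travel": [0.5,0.08,0],"twist": [0,0,0],"claw": 0},
  {"travel": [1,0.08,0],"twist": [0,0,0],"claw": 0},
  {"travel": [1.5,0.08,0],"twist": [0,0,0],"claw": 0},
  {"travel": [2,0.08,0],"twist": [0,0,0],"claw": 0},
  {"travel": [2.5,0.08,0],"twist": [0,0,0],"claw": 0},
  {"travel": [3,0.08,0],"twist": [0,0,0],"claw": 0},
  {"travel": [3.5,0.08,0],"twist": [0,0,0],"claw": 0},
  {"travel": [3.7,0.08,0],"twist": [0,0,0],"claw": 0},
])

```text
clock: 3.5
ee_pos: [0.5453, 0.0269, 0.0766]
tcp_rot: [0.705, -0.702, -0.07, 0.076]
contact_force: [-9.1, -0.6, 4.3]
grip_width: 0.0
```

```bash
python3 -c "
from h import *
where(); goto(-34,8,77)"
```

```text
t 3.5 ledge mm [-39.7   8. ] z 76.6 F ledge [-9.   1.3] 4.3 w 4.58894754762893e-05
goto (-34, 8, 77) travel [ 0.57 -0.04 -0.  ] twist [-0.006 -0.    -0.007]
```

servo_tool([
  {"travel": [0.1,-0.03,0],"twist": [0,0,0],"claw": 0},
  {"travel": [0.2,-0.03,0],"twist": [0,0,0],"claw": 0},
  {"travel": [0.3,-0.03,0],"twist": [0,0,0],"claw": 0},
  {"travel": [0.4,-0.03,0],"twist": [0,0,0],"claw": 0},
  {"travel": [0.4,-0.03,0],"twist": [0,0,0],"claw": 0},
  {"travel": [0.5,-0.03,0],"twist": [0,0,0],"claw": 0},
  {"travel": [0.5,-0.03,0],"twist": [0,0,0],"claw": 0},
  {"travel": [0.5,-0.03,0],"twist": [0,0,0],"claw": 0},
])

```text
clock: 4.3
ee_pos: [0.5493, 0.0279, 0.0767]
tcp_rot: [0.705, -0.702, -0.069, 0.077]
contact_force: [-7.6, -0.2, 5.0]
grip_width: -0.0001
```

```bash
python3 -c "
from h import *
where(); goto(-34,8,77)"
```

```text
t 4.3 ledge mm [-35.7   8.3] z 76.7 F ledge [-7.5  1.4] 5.0 w -6.208201863070045e-05
goto (-34, 8, 77) travel [ 0.17 -0.03 -0.03] twist [-0.006  0.    -0.011]
```

servo_tool([
  {"travel": [0.15,-0.05,0],"twist": [0,0,0],"claw": 0},
  {"travel": [0.3,-0.05,0],"twist": [0,0,0],"claw": 0},
  {"travel": [0.4,-0.05,0],"twist": [0,0,0],"claw": 0},
  {"travel": [0.5,-0.05,0],"twist": [0,0,0],"claw": 0},
  {"travel": [0.6,-0.05,0],"twist": [0,0,0],"claw": 0},
  {"travel": [0.7,-0.05,0],"twist": [0,0,0],"claw": 0},
  {"travel": [0.7,-0.05,0],"twist": [0,0,0],"claw": 0},
  {"travel": [0.7,-0.05,0],"twist": [0,0,0],"claw": 0},
])

```text
clock: 5.1
ee_pos: [0.5552, 0.0294, 0.0768]
tcp_rot: [0.705, -0.701, -0.068, 0.078]
contact_force: [-6.7, -0.3, 2.3]
grip_width: 0.0004
```

```bash
python3 -c "
from h import *
where()"
```

```text
t 5.1 ledge mm [-29.5   8.5] z 76.8 F ledge [-6.6  1.1] 2.3 w 0.0003975117808730585
```

servo_tool([
  {"travel": [0.15,-0.05,0],"twist": [0,0,0],"claw": 0},
  {"travel": [0.3,-0.05,0],"twist": [0,0,0],"claw": 0},
  {"travel": [0.4,-0.05,0],"twist": [0,0,0],"claw": 0},
  {"travel": [0.5,-0.05,0],"twist": [0,0,0],"claw": 0},
  {"travel": [0.6,-0.05,0],"twist": [0,0,0],"claw": 0},
  {"travel": [0.7,-0.05,0],"twist": [0,0,0],"claw": 0},
  {"travel": [0.7,-0.05,0],"twist": [0,0,0],"claw": 0},
  {"travel": [0.7,-0.05,0],"twist": [0,0,0],"claw": 0},
])

```text
clock: 5.9
ee_pos: [0.5599, 0.0306, 0.0768]
tcp_rot: [0.705, -0.701, -0.065, 0.081]
contact_force: [-13.7, -2.5, 7.3]
grip_width: -0.0002
```

```bash
python3 -c "
from h import *
where()
c=read_camera('wrist'); cv2.imwrite('pics/w2.png',c['image'])"
```

```text
t 5.9 ledge mm [-24.7   8.6] z 76.8 F ledge [-13.9   0.4] 7.3 w -0.0001629683070756475
```

View pics/w2.png

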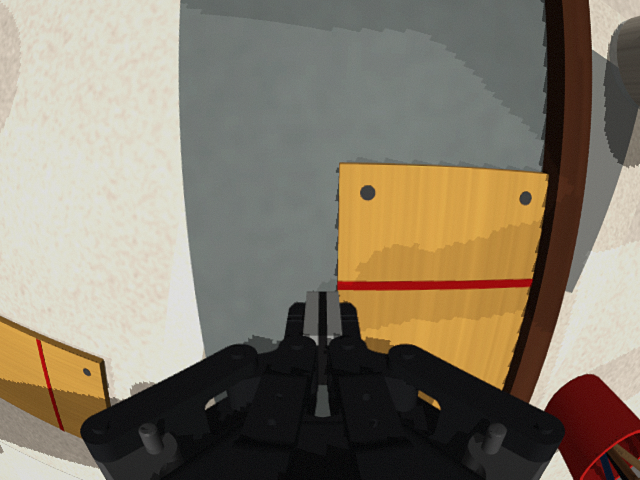

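The plate is now flush along the rail (line at (435,285)), with 14 N on it. Next I back off, rise, and go behind its -y end with the fingers part-open for a two-point push.

```bash
python3 -c "
from h import *
goto(-50,8,77);goto(-50,8,120);goto(22,-110,120)"
```

```text
goto (-50, 8, 77) travel [-2.53  0.03 -0.07] twist [-0.007  0.    -0.021]
goto (-50, 8, 120) travel [-2.62 -4.27 -0.03] twist [-0.007  0.    -0.021]
goto (22, -110, 120) travel [  4.57  -4.51 -11.83] twist [-0.007  0.    -0.021]
```

servo_tool([
  {"travel": [-1.2,0,0],"twist": [0,0,-0.02],"claw": 0},
  {"travel": [-2.5,0,0],"twist": [0,0,-0.02],"claw": 0},
  {"travel": [-2.6,-1.5,0],"twist": [0,0,-0.02],"claw": 0},
  {"travel": [-2.6,-4,0],"twist": [-0.007,0,-0.021],"claw": 1},
  {"travel": [-1,-4.5,-3],"twist": [-0.007,0,-0.021],"claw": 4},
  {"travel": [1,-4.5,-6],"twist": [-0.007,0,-0.021],"claw": 4},
  {"travel": [3,-4.5,-9],"twist": [-0.007,0,-0.021],"claw": 4},
  {"travel": [4.6,-4.5,-11.8],"twist": [-0.007,0,-0.021],"claw": 4},
])

```text
clock: 6.75
ee_pos: [0.6323, -0.0767, 0.1214]
tcp_rot: [-0.703, 0.703, 0.074, -0.072]
contact_force: [0.3, 0.1, 1.2]
grip_width: 0.0397
```

```bash
python3 -c "
from h import *
where();goto(22,-110,84)"
```

```text
t 6.8 ledge mm [  24.  -111.2] z 121.4 F ledge [0.3 0.1] 1.2 w 0.03968342830067526
goto (22, -110, 84) travel [-0.21  3.74  0.12] twist [0.    0.    0.002]
```

servo_tool([
  {"travel": [-0.2,1.2,0.1],"twist": [0,0,0],"claw": 4},
  {"travel": [-0.2,2.4,0.1],"twist": [0,0,0],"claw": 4},
  {"travel": [-0.2,3.4,0.1],"twist": [0,0,0],"claw": 4},
  {"travel": [-0.2,4,0.1],"twist": [0,0,0],"claw": 4},
  {"travel": [-0.2,4.3,0.1],"twist": [0,0,0],"claw": 4},
  {"travel": [-0.2,4.4,0.1],"twist": [0,0,0],"claw": 4},
  {"travel": [-0.2,4.5,0.1],"twist": [0,0,0],"claw": 4},
  {"travel": [-0.2,4.5,0.1],"twist": [0,0,0],"claw": 4},
])

```text
clock: 7.55
ee_pos: [0.6303, -0.076, 0.0769]
tcp_rot: [-0.703, 0.703, 0.074, -0.072]
contact_force: [0.1, -0.5, 0.5]
grip_width: 0.0401
```

servo_tool([
  {"travel": [0,0.1,0],"twist": [0,0,0],"claw": 4},
  {"travel": [0,0.15,0],"twist": [0,0,0],"claw": 4},
  {"travel": [0,0.2,0],"twist": [0,0,0],"claw": 4},
  {"travel": [0,0.25,0],"twist": [0,0,0],"claw": 4},
  {"travel": [0,0.3,0],"twist": [0,0,0],"claw": 4},
  {"travel": [0,0.35,0],"twist": [0,0,0],"claw": 4},
  {"travel": [0,0.4,0],"twist": [0,0,0],"claw": 4},
  {"travel": [0,0.4,0],"twist": [0,0,0],"claw": 4},
])

```text
clock: 8.35
ee_pos: [0.6303, -0.076, 0.0727]
tcp_rot: [-0.703, 0.703, 0.074, -0.072]
contact_force: [-0.2, 1.8, -0.0]
grip_width: 0.04
```

servo_tool([
  {"travel": [0,0.05,0],"twist": [0,0,0],"claw": 4},
  {"travel": [0,0.1,0],"twist": [0,0,0],"claw": 4},
  {"travel": [0,0.15,0],"twist": [0,0,0],"claw": 4},
  {"travel": [0,0.2,0],"twist": [0,0,0],"claw": 4},
  {"travel": [0,0.25,0],"twist": [0,0,0],"claw": 4},
  {"travel": [0,0.3,0],"twist": [0,0,0],"claw": 4},
  {"travel": [0,0.3,0],"twist": [0,0,0],"claw": 4},
  {"travel": [0,0.3,0],"twist": [0,0,0],"claw": 4},
])

```text
clock: 9.15
ee_pos: [0.6305, -0.076, 0.0725]
tcp_rot: [-0.703, 0.704, 0.074, -0.072]
contact_force: [-7.6, 1.1, 15.7]
grip_width: 0.0403
```

```bash
python3 -c "
from h import *
where();goto(22,-95,70);goto(22,109,70)
c=read_camera('wrist'); cv2.imwrite('pics/w3.png',c['image'])"
```

```text
t 9.2 ledge mm [  22.5 -110.2] z 72.5 F ledge [-7.2  2.6] 15.7 w 0.04031000079511944
goto (22, -95, 70) travel [-0.05  0.25  1.52] twist [0.001 0.    0.003]
goto (22, 109, 70) travel [-0.04  0.23 21.92] twist [0.001 0.    0.003]
```

View pics/w3.png

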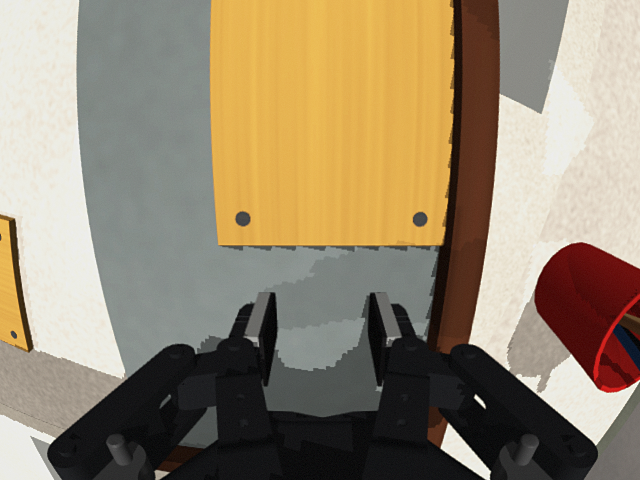

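Touchdown at z=72.5. The fingers clear the rail and sit square behind the plate's end (row 245). Lifting 2 mm, then pushing along the ledge.

servo_tool([
  {"travel": [0,-0.2,0],"twist": [0,0,0],"claw": 4},
  {"travel": [0,-0.2,0.5],"twist": [0,0,0],"claw": 4},
  {"travel": [0,-0.2,1.2],"twist": [0,0,0],"claw": 4},
  {"travel": [0,-0.2,2],"twist": [0,0,0],"claw": 4},
  {"travel": [0,-0.2,2.8],"twist": [0,0,0],"claw": 4},
  {"travel": [0,-0.2,3.6],"twist": [0,0,0],"claw": 4},
  {"travel": [0,-0.2,4.4],"twist": [0,0,0],"claw": 4},
  {"travel": [0,-0.2,5.2],"twist": [0,0,0],"claw": 4},
])

```text
clock: 10.0
ee_pos: [0.6194, -0.0245, 0.0741]
tcp_rot: [-0.703, 0.704, 0.074, -0.072]
contact_force: [1.2, -2.2, -2.5]
grip_width: 0.0401
```

```bash
python3 -c "
from h import *
where();goto(22,100,74.5)"
```

```text
t 10.0 ledge mm [ 22.2 -57.5] z 74.1 F ledge [ 0.7 -2.3] -2.5 w 0.04009748123035419
goto (22, 100, 74.5) travel [-1.000e-02 -6.000e-02  1.575e+01] twist [0.001 0.    0.002]
```

servo_tool([
  {"travel": [0,-0.03,1],"twist": [0,0,0],"claw": 4},
  {"travel": [0,-0.03,2],"twist": [0,0,0],"claw": 4},
  {"travel": [0,-0.03,3],"twist": [0,0,0],"claw": 4},
  {"travel": [0,-0.03,4],"twist": [0,0,0],"claw": 4},
  {"travel": [0,-0.03,5],"twist": [0,0,0],"claw": 4},
  {"travel": [0,-0.03,6],"twist": [0,0,0],"claw": 4},
  {"travel": [0,-0.03,7],"twist": [0,0,0],"claw": 4},
  {"travel": [0,-0.03,8],"twist": [0,0,0],"claw": 4},
])

```text
clock: 10.8
ee_pos: [0.6027, 0.0546, 0.0743]
tcp_rot: [-0.703, 0.704, 0.074, -0.072]
contact_force: [0.4, -3.6, -1.9]
grip_width: 0.0401
```

```bash
python3 -c "
from h import *
where();goto(22,92,74.5)
c=read_camera('wrist'); cv2.imwrite('pics/w4.png',c['image'])"
```

```text
t 10.8 ledge mm [22.1 23.3] z 74.3 F ledge [-0.3 -3.6] -1.9 w 0.040135462686331114
goto (22, 92, 74.5) travel [-0.01 -0.03  6.87] twist [0.001 0.    0.002]
```

View pics/w4.png

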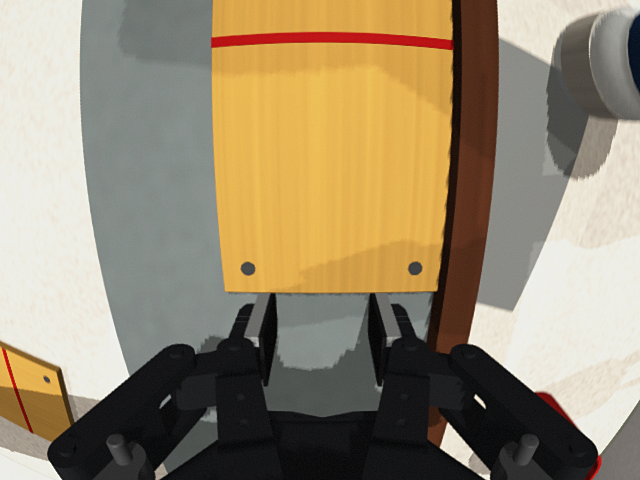

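Plate flush against both tips and the rail, line at row 42. Pushing on to about 15–20 mm short, then measuring.

servo_tool([
  {"travel": [0,-0.02,1],"twist": [0,0,0],"claw": 4},
  {"travel": [0,-0.02,2],"twist": [0,0,0],"claw": 4},
  {"travel": [0,-0.02,3],"twist": [0,0,0],"claw": 4},
  {"travel": [0,-0.02,4],"twist": [0,0,0],"claw": 4},
  {"travel": [0,-0.02,5],"twist": [0,0,0],"claw": 4},
  {"travel": [0,-0.02,5.8],"twist": [0,0,0],"claw": 4},
  {"travel": [0,-0.02,6.4],"twist": [0,0,0],"claw": 4},
  {"travel": [0,-0.02,6.7],"twist": [0,0,0],"claw": 4},
])

```text
clock: 11.65
ee_pos: [0.5885, 0.1223, 0.0747]
tcp_rot: [0.703, -0.703, -0.075, 0.073]
contact_force: [1.5, -4.9, -0.6]
grip_width: 0.04
```

```bash
cat >> h.py <<'E'
def line_measure(name="top"):  # red-line points (ledge mm) near the rail-side plate, and the grey lip check
    c=read_camera(name); h=cv2.cvtColor(c["image"],cv2.COLOR_BGR2HSV)
    m=cv2.inRange(h,(0,150,60),(7,255,255))|cv2.inRange(h,(172,150,60),(180,255,255))
    v,u=np.nonzero(m); P=ray_plane(c,np.c_[u,v],.066)[:,:2]; q=(P-p[:2])@Rm*1e3
    q=q[(q[:,0]>-25)&(q[:,0]<75)&(abs(q[:,1])<300)]
    if len(q)>5: print(name,"line y mean",q[:,1].mean().round(1),"x range",q[:,0].min().round(),q[:,0].max().round(),"n",len(q))
    b=ray_plane(c,np.vstack([k.reshape(-1,2) for k in brass(c)]),.066)[:,:2]; b=(b-p[:2])@Rm*1e3
    b=b[(b[:,0]>-40)&(b[:,0]<90)&(b[:,1]>-150)&(b[:,1]<300)]
    if len(b)>5:
        r=cv2.minAreaRect(b.astype(np.float32)); print("brass rect",np.round(r[0],1),np.round(r[1],1),round(r[2],2))
    return c
E
python3 -c "
from h import *
where()
for n in('top','scene'):
    c=line_measure(n); cv2.imwrite('pics/'+n+'5.png',c['image'])"
```

```text
t 11.7 ledge mm [22.2 92.6] z 74.7 F ledge [ 0.5 -5.1] -0.6 w 0.040011563474497004
top line y mean 204.4 x range -18.0 70.0 n 50
brass rect [ 25.9 207.9] [91.4 90. ] 0.17
brass rect [ 23.6 176.3] [ 91.3 149.7] 0.75
```

servo_tool([
  {"travel": [0,0,0.4],"twist": [0,0,0],"claw": 4},
  {"travel": [0,0,0.7],"twist": [0,0,0],"claw": 4},
  {"travel": [0,0,1],"twist": [0,0,0],"claw": 4},
  {"travel": [0,0,1.3],"twist": [0,0,0],"claw": 4},
  {"travel": [0,0,1.5],"twist": [0,0,0],"claw": 4},
  {"travel": [0,0,1.6],"twist": [0,0,0],"claw": 4},
  {"travel": [0,0,1.6],"twist": [0,0,0],"claw": 4},
  {"travel": [0,0,1.6],"twist": [0,0,0],"claw": 4},
])

```text
clock: 12.55
ee_pos: [0.5851, 0.1383, 0.0747]
tcp_rot: [0.704, -0.703, -0.075, 0.073]
contact_force: [-0.1, -1.2, 0.6]
grip_width: 0.0399
```

```bash
python3 -c "
from h import *
where()
c=line_measure('top'); cv2.imwrite('pics/top6.png',cv2.resize(c['image'][180:300,240:400],None,fx=5,fy=5,interpolation=cv2.INTER_CUBIC))
line_measure('scene'); goto(22,80,75);goto(22,80,120)
"
```

```text
t 12.6 ledge mm [ 22.1 108.9] z 74.7 F ledge [-0.3 -1.2] 0.6 w 0.03990126350521785
top line y mean 221.1 x range -19.0 67.0 n 49
brass rect [ 25.8 227. ] [85.4 90.6] 89.87
brass rect [ 23.1 192.2] [ 92.9 149.3] 0.35
goto (22, 80, 75) travel [-0.02 -0.03 -2.89] twist [-0.002  0.002  0.003]
goto (22, 80, 120) travel [-0.01 -4.53 -2.88] twist [-0.002  0.002  0.003]
```

View pics/top6.png

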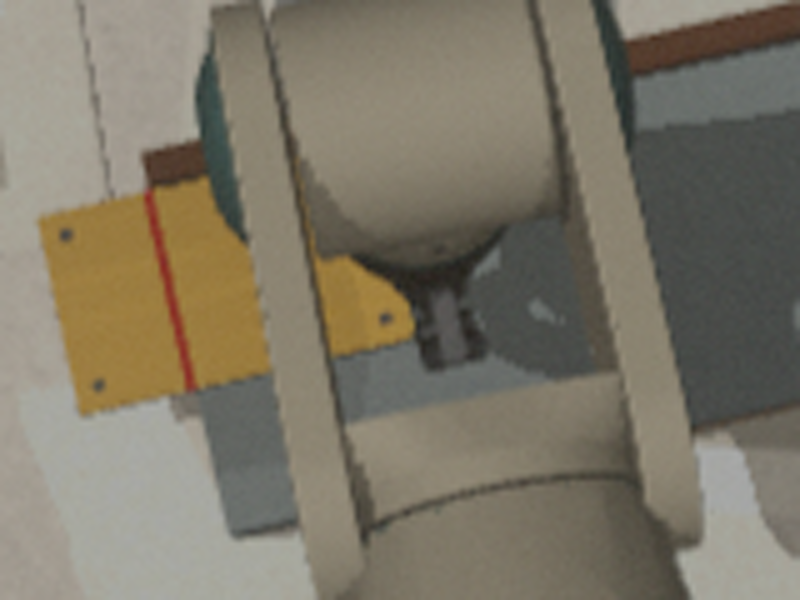

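Line roughly at the lip, perhaps a few mm past: line at (150–190, 190–390), lip corner at (235,535). Withdrawing for a clear look.

servo_tool([
  {"travel": [0,0,-1],"twist": [0,0,0],"claw": 4},
  {"travel": [0,0,-2.5],"twist": [0,0,0],"claw": 4},
  {"travel": [0,-1,-3],"twist": [0,0,0],"claw": 4},
  {"travel": [0,-5,-3.5],"twist": [0,0,0],"claw": 4},
  {"travel": [0,-9,-6],"twist": [0,0,0],"claw": 3},
  {"travel": [-3,-10,-10],"twist": [0,0,0],"claw": 1},
  {"travel": [-6,-10,-14],"twist": [0,0,0],"claw": 0},
  {"travel": [-9,-10,-18],"twist": [0,0,0],"claw": 0},
])

```text
clock: 13.45
ee_pos: [0.5341, -0.0576, 0.1758]
tcp_rot: [0.704, -0.703, -0.076, 0.072]
contact_force: [1.4, 0.2, -0.5]
grip_width: -0.0
```

servo_tool([
  {"travel": [-1,0,-4],"twist": [0,0,0],"claw": 0},
  {"travel": [-2,0,-8],"twist": [0,0,0],"claw": 0},
  {"travel": [-3,0,-12],"twist": [0,0,0],"claw": 0},
  {"travel": [-4,0,-16],"twist": [0,0,0],"claw": 0},
  {"travel": [-4,0,-18],"twist": [0,0,0],"claw": 0},
  {"travel": [-4,0,-18],"twist": [0,0,0],"claw": 0},
  {"travel": [-4,0,-18],"twist": [0,0,0],"claw": 0},
  {"travel": [-4,0,-18],"twist": [0,0,0],"claw": 0},
])

```text
clock: 14.25
ee_pos: [0.5324, -0.2412, 0.1759]
tcp_rot: [0.704, -0.703, -0.076, 0.072]
contact_force: [-0.3, -0.1, -0.9]
grip_width: -0.0002
```

```bash
python3 -c "
from h import *
where()
c=line_measure('top'); d=line_measure('scene')
A=cv2.resize(c['image'][180:300,250:350],None,fx=5,fy=5,interpolation=cv2.INTER_CUBIC)
x,y=project(d,[[*(Rm@[.02,.21]+p[:2]),.06]])[0].astype(int); print('scene crop centre',x,y)
B=cv2.resize(d['image'][y-60:y+60,x-30:x+30],None,fx=5,fy=5,interpolation=cv2.INTER_CUBIC)
cv2.imwrite('pics/fin.png',np.hstack([A,B]))
"
```

```text
t 14.2 ledge mm [-107.5 -251.6] z 175.9 F ledge [-0.3 -0.1] -0.9 w -0.000157689328478793
top line y mean 221.1 x range -19.0 67.0 n 48
brass rect [ 31.  195.4] [101.4 148.9] 0.0
brass rect [ 23.6 192.8] [ 92.2 149. ] 0.16
scene crop centre 362 269
```

View pics/fin.png

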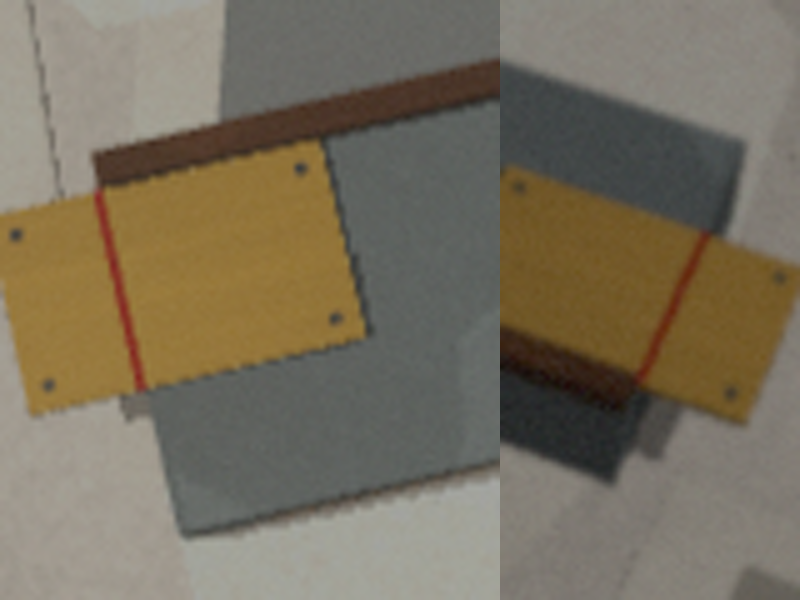

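```bash
python3 -c "
from h import *
c=read_camera('top'); d=read_camera('scene')
L=lambda c,uv,z:((ray_plane(c,uv,z)[:,:2]-p[:2])@Rm*1e3).round(1)
t=lambda pts:np.array(pts)/5-.4+[250,180]
s=lambda pts:(np.array(pts)-[500,0])/5-.4+[332,209]
print('top lip',L(c,t([(183,535),(153,392)]),.06).tolist(),'rail end',L(c,t([(95,155)]),.074).tolist())
print('top line',L(c,t([(142,390),(98,190)]),.066).tolist(),'plate corners',L(c,t([(322,140),(370,333),(30,414)]),.066).tolist())
print('scene lip corner',L(d,s([(742,142)]),.06).tolist(),'rail end outer',L(d,s([(625,410)]),.074).tolist())
print('scene line',L(d,s([(706,235),(642,380)]),.066).tolist(),'plate end corners',L(d,s([(800,262),(746,422)]),.066).tolist())
"
```

```text
top lip [[-84.8, 217.6], [-21.4, 216.7]] rail end [[84.0, 217.8]]
top line [[-20.1, 220.7], [70.2, 220.4]] plate corners [[69.2, 119.8], [-18.7, 118.9], [-19.1, 270.2]]
scene lip corner [[-86.3, 215.4]] rail end outer [[87.8, 219.1]]
scene line [[-21.7, 218.9], [65.3, 219.3]] plate end corners [[-24.6, 263.6], [67.3, 268.3]]
```

The line sits about 2–3 mm past the lip, within the 8 mm limit. The plate is flush on the rail and the arm is clear, so I'm handing in.

```bash
python3 -c "
from h import *
print(bot.hand_in()); where()"
```

```text
the job is handed in; nothing more can be done
None
the job is handed in; nothing more can be done
```

I slid the label plate along the ledge to its place with the fingertips only, and handed the job in at about 14 s. The closed fingertips first seated it on the rail with about 14 N. Then the part-open fingertips pushed it along by its back end. I never pinched it, and I saw no sign of it lifting.

**Last checks, with the arm clear of the ledge:**
- **Red line:** it lies just past the open end, about 3 mm by the top camera and about 2 mm by the scene camera. The limit is 8 mm.
- **Rail and squareness:** the plate looks flush against the rail, with its centre at about x = 24–25 mm. It is square to the ledge within about 0.01 rad.
- **Disagreement:** my ledge fit gave line offsets from the lip of +1 mm (top) and about −2 mm (scene). It puts the open end 2–3 mm further out than the pictures show it, so I trusted direct line-to-edge readings in each image instead.
- **Poor reading:** the last automatic outline of the plate from the top view came out too wide (101 mm instead of 90), so I did not use it.
- **Not measured:** I did not measure the cat, brush pot or paint jar again at the end. The arm's path kept well clear of all three, and the wrist force stayed below about 16 N at every reading.

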